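# Show the red cotton reel with the lot tongs

### The arm

A 7-joint arm with a two-finger parallel gripper is mounted at the origin on the work surface; the furniture and walls round the work are solid. World frame = base frame: x ahead of the robot, y to its left, z up, the work surface at z = 0. Lengths are in m, angles in rad, forces in N, time in s.
With the tool pointing down it reaches from about 0.425 to 0.875 m from the base axis. Payload 4.7 kg.
Tool frame: the origin (TCP) lies midway between the tips of the shut fingers; the grasp point (between the pads) lies 19 mm behind it; z points along the fingers, y is the line along which they close (so a half turn about z gives the same grasp; the last joint's range is limited). The gripper opens to 87 mm and grips with 3 to 60 N. Pads are 19 mm wide; open, the fingers measure 117 mm over their backs; the gripper's body (75 mm by 190 mm) begins 51 mm behind the grasp point.
Start: joints at [1.338, 0.321, -0.07, 1.45, 0.023, 1.371, -0.057], TCP at [0.159, -0.63, 0.223] pointing down, gripper open.
Joint ranges: [-2.86, 2.86], [-0.3, 2.09], [-1.38, 1.24], [0.06, 2.45], [-1.56, 4.7], [0.09, 2.05], [-2.69, 2.69]. Speed limits (rad/s): [2.57, 2.57, 3.14, 3.14, 3.14, 3.14, 3.14].

### API

Orientations are given as a rotation vector (axis times angle).
In Python, from bench import monitor, cams, workorder gives the robot as it stands.
- The arm moves only by the tool move_arm, never from a script. Its arguments are lists of equal length, an entry for each row: "slide": the shift along the tool's x, y, z in cm, a list of three; "roll": the turn about the tool's z in rad. In form: {"slide": [[dx, dy, dz], ...], "roll": [roll, ...]}. A call has 1 to 20 rows; each row is the pose to reach, as a shift and turn from the pose commanded when the call began, along the tool's axes at that moment; what a row does not reach only later rows make up. A row lasts 1/10 s, in which the tool goes at most 50 mm and 8.59 degrees, less where a joint would pass 70% of its speed; a pose out of reach is approached as far as the arm can. A call with a gripper value outside its range is refused whole. "gripper" is the finger opening in cm, from 0 to 8.7, set as the call begins (left out, the last holds). The fingers move at their own pace and stop on an object; "squeeze" is the grip in N (left out, the last holds). Time passes only in rows, so rows that repeat a pose let the fingers close. It gives the time, the measured TCP pose, the force, the opening and the grip force at its end, in the units of the state.
- monitor.get_state(): the state, without advancing time (a new reading comes with each control period).
- cams.get_image(name): name is "scene" or "top" or "wrist"; returns the picture (400x640x3 uint8, red, green, blue); there is no depth.
- cams.get_calibration(name): a dict with "mtx" (3x3 intrinsics, pixels), "dist_coeffs" ([k1, k2, p1, p2, k3] as OpenCV has them; the pictures are not rectified), "R" (3x3) and "t" (3): a world point X has camera coordinates R X + t. Camera axes: x right, y down, z forward; pixel columns grow to the right and rows downward; lengths in m; the calibration is good to about 2 mm. A picture is of the moment at which its call begins: read the wrist's pose just before it. get_calibration takes no time and is no camera call; for the wrist camera it gives the pose at the moment of the call.
- workorder.close_job(): hands the job in; it is judged then, once.
The state is a dict: "time": time; "joint_positions": joint angles; "qd": joint speeds; "joint_torque": joint torques, N m; "position": TCP position; "tool_rot": TCP orientation; "ft_force": force on the tool from outside, world axes, zero at the start; "torque": the same for the moment, N m; "grip_width": opening from 0.0 (shut) to 1.0 (fully open); "grip_force": force on a finger pad.
Only numpy, scipy, OpenCV 4.12 (cv2) and the standard library are available. Lean on these libraries where they do the work, as an engineer would, in place of code of your own. Each camera call takes 0.05 s, during which the arm holds its last target. There are 200 camera calls.

### The job

The catalogue photo of the red cotton reel is due, and the lot must not be handled directly: take the sprung tongs out of their wooden stand, close their rubber tips on the standing red reel and lift it. Finish while still holding it in the tongs, upright and still, over the middle of the grey photo disc with its foot at least 10 cm above the table. Only the tongs may touch the red reel, never the gripper or arm, and leave the blue reel, ink bottle, red tin and card box where they stand.

Things in the scene. Friction and masses are not known exactly. Their poses are not given: they have to be found in the camera images.
- stand: Wooden stand fixed to the table: foot 60x126x6 mm, on it a block 42x110 mm, top 34 mm above the table, with an open slot 22 mm (x) by 86 mm (y), 28 mm deep, in which the tongs stand tips down. Origin at the centre of its underside on the table, z up, y along the slot.
- tongs: Loose sprung tongs, 0.1 kg, 117 mm tall, upright in the slot, tips down: black head (20x24x14 mm) on top, two steel arms, each with a blue finger roll (18 mm diameter, 20 mm long along x) and a black rubber tip pad (18 wide, 32 tall, 5 thick). Origin midway between the tips' lower ends; z towards the head, y the closing direction, right arm to left, parallel to the slot's y at the start.
- tongs_grip (a point): Point midway between the blue finger rolls, 80 mm above the tips' lower ends, 37 mm below the head's top; grip here from above, across the rolls along y. Rolls 54 mm over their outer sides when open, 50 at joint 0.07, 44 at joint 0.17. Squeezing them closes the tips, each moving 3 times as far as its roll; a spring opens them: 2.3 N at each roll when open, 4 N at joint 0.07, 6 N at 0.17.
- tongs_mouth (a point): Point midway between the two rubber tip pads, 16 mm above their lower ends and 64 mm below tongs_grip. The pads' inner faces stand about 62 mm apart open (about 83 mm over the outside of the tips), 49 mm at joint 0.07, 31 mm and parallel at joint 0.165.
- tong_left (a joint): Closing angle of each arm of the tongs (geared together, both always equal), rad: 0 open (start), growing as they close, stop at 0.25. About 0.165 when closed on a reel.
- red_reel: Wooden cotton reel wound with red thread, loose, standing upright: 31 mm diameter flanges, 28 mm over the thread, 42 mm tall, about 20 g. Origin at the centre of its underside, z up along its axis.
- red_reel_mid (a point): Centre of the red reel, 21 mm above its underside.
- blue_reel: The same reel wound with blue thread, standing near the red one; bystander, leave in place. Origin at the centre of its underside.
- photo_disc: Flat grey disc fixed to the table, 90 mm diameter, 4 mm thick, with a thin white ring; the place for the photo. Origin at the centre of its underside.
- ink_bottle: Pale square ink bottle with black cap, 44x44x63 mm, bystander. Origin at the centre of its underside.
- nail_tin: Round red tin (the one near the ink bottle), 67 mm diameter, 48 mm tall, bystander. Origin at the centre of its underside.
- knob_box: Small card box with blue lid (the one near the tongs' side of the table), 57x92x41 mm, bystander. Origin at the centre of its underside.
Mind the look-alikes: they are no part of the job. Of the things that look like the photo_disc, the largest one is meant.

How it is judged:
By the outcome, as a careful person would: the job done as asked, in the order asked, and still so for the second after the job is handed in, while the arm keeps its last pose, push and grip.
It also fails if it takes over 46 s, if anything falls off the work surface, if the arm or the gripper's body presses on something with over 40 N, if the wrist force passes 120 N, or if a joint passes its speed limit or range.

## Working session

There is one attempt and no reset: what is moved stays moved. The work goes in short steps, Python scripts to look and compute and a tool call to move; the robot and the scene stay as the last step left them, time stands still between calls to the robot, and variables do not carry over. Pictures are saved under pics/ and viewed, at most 13 in all, crops included, and the job is handed in when it is done.

Besides the shell and the picture viewer there is one more tool, called after "Request:" by a JSON object that holds its "op" and its "data", one argument or row to a line. move_arm: Moves the arm, as the interface text tells. Its arguments: {"type":"object","properties":{"slide":{"type":"array","items":{"type":"array","items":{"type":"number"}}},"roll":{"type":"array","items":{"type":"number"}},"gripper":{"type":"number"},"squeeze":{"type":"number"}},"required":["slide","roll"]}

```bash
mkdir -p pics; ls
python3 - <<'E'
from bench import monitor,cams
import cv2,numpy as np
s=monitor.get_state();print({k:np.round(s[k],3) for k in s})
for n in("scene","top"):
    cv2.imwrite(f"pics/{n}0.png",cams.get_image(n)[:,:,::-1])
for n in("scene","top","wrist"):
    c=cams.get_calibration(n);print(n,{k:np.round(c[k],3).tolist() for k in c})
E
```

```text
pics
{'time': np.float64(0.0), 'joint_positions': array([ 1.338,  0.322, -0.07 ,  1.452,  0.023,  1.371, -0.057]), 'qd': array([ 0.001, -0.001, -0.001,  0.002, -0.001, -0.001, -0.001]), 'joint_torque': array([-0.0000e+00, -4.9128e+01, -4.0400e-01, -3.1253e+01, -6.4000e-02,
        4.4000e-02,  0.0000e+00]), 'position': array([ 0.159, -0.63 ,  0.221]), 'tool_rot': array([-3.116e+00, -3.860e-01,  1.000e-03]), 'ft_force': array([-0.849,  0.236, -0.107]), 'torque': array([-0.03 , -0.007, -0.009]), 'grip_force': np.float64(0.0), 'grip_width': np.float64(1.0)}
scene {'mtx': [[429.918, 0.0, 321.986], [0.0, 429.918, 204.532], [0.0, 0.0, 1.0]], 'dist_coeffs': [-0.047, 0.0, 0.0, 0.0, 0.0], 'R': [[-0.9, -0.436, -0.002], [-0.206, 0.429, -0.879], [0.385, -0.791, -0.476]], 't': [0.459, 0.216, 0.672]}
top {'mtx': [[389.362, 0.0, 318.0], [0.0, 389.362, 199.991], [0.0, 0.0, 1.0]], 'dist_coeffs': [-0.092, 0.0, 0.0, 0.0, 0.0], 'R': [[-0.02, -1.0, -0.001], [-0.996, 0.02, -0.088], [0.088, -0.001, -0.996]], 't': [-0.006, 0.512, 0.968]}
wrist {'mtx': [[284.217, 0.0, 322.17], [0.0, 284.217, 203.077], [0.0, 0.0, 1.0]], 'dist_coeffs': [0.015, 0.0, 0.0, 0.0, 0.0], 'R': [[0.245, -0.97, -0.001], [-0.931, -0.235, 0.28], [-0.272, -0.068, -0.96]], 't': [-0.649, -0.035, 0.391]}
```

View pics/top0.png

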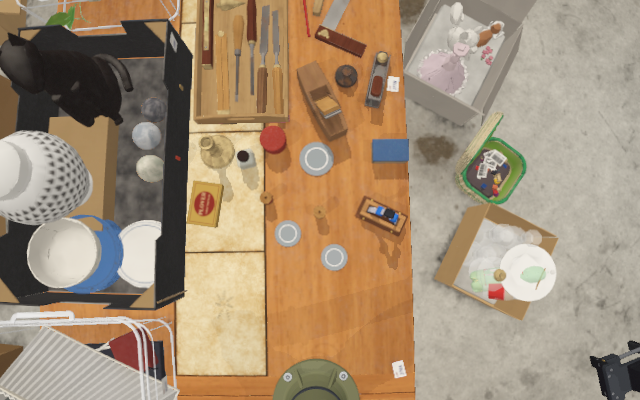

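View pics/scene0.png

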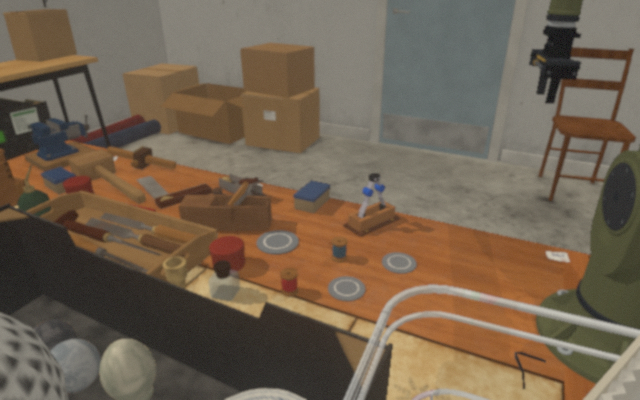

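The top view shows the largest disc at (316,159), red reel (266,198), blue reel (319,213) and the tongs and stand at (383,214). The scene view has them at about (278,243), (289,280), (340,249) and (372,205). Next, enlarged crops to measure from.

```bash
cat > h.py <<'E'
import cv2,numpy as np
from bench import monitor,cams
def ray(n,uv,c=None):
    c=c or cams.get_calibration(n);R=np.array(c["R"]);t=np.array(c["t"])
    p=cv2.undistortPoints(np.array([[uv]],float),np.array(c["mtx"]),np.array(c["dist_coeffs"]))[0,0]
    d=R.T@[p[0],p[1],1];return -R.T@t,d/np.linalg.norm(d)
def onz(n,uv,z,c=None):
    o,d=ray(n,uv,c);return o+d*(z-o[2])/d[2]
def tri(rays):
    A=sum(np.eye(3)-np.outer(d,d) for o,d in rays);b=sum((np.eye(3)-np.outer(d,d))@o for o,d in rays)
    x=np.linalg.solve(A,b);return x,[np.linalg.norm((np.eye(3)-np.outer(d,d))@(x-o)) for o,d in rays]
def proj(n,X,c=None):
    c=c or cams.get_calibration(n)
    return cv2.projectPoints(np.array(X,float).reshape(-1,3),cv2.Rodrigues(np.array(c["R"]))[0],np.array(c["t"]),np.array(c["mtx"]),np.array(c["dist_coeffs"]))[0][:,0]
def blobs(img,lo,hi,box,mn=8):
    u0,v0,u1,v1=box;hsv=cv2.cvtColor(img[v0:v1,u0:u1],cv2.COLOR_BGR2HSV)
    m=cv2.inRange(hsv,lo,hi)
    if lo[0]==0: m|=cv2.inRange(hsv,(170,lo[1],lo[2]),(180,hi[1],hi[2]))
    n,l,s,c=cv2.connectedComponentsWithStats(m)
    return [(np.round(c[i]+[u0,v0],1).tolist(),(s[i][:4]+[u0,v0,0,0]).tolist(),int(s[i][4])) for i in range(1,n) if s[i][4]>=mn]
E
python3 - <<'E'
from h import *
t=cv2.imread("pics/top0.png");s=cv2.imread("pics/scene0.png")
a=cv2.resize(t[130:270,250:420],None,fx=4,fy=4,interpolation=cv2.INTER_CUBIC)
b=cv2.resize(s[165:305,250:450],None,fx=4,fy=4,interpolation=cv2.INTER_CUBIC)
cv2.imwrite("pics/t1.png",a);cv2.imwrite("pics/s1.png",b)
R=((0,150,60),(8,255,255));B=((98,110,50),(125,255,255))
print("tR",blobs(t,*R,(255,185,280,210)),"\ntB",blobs(t,*B,(305,200,420,240)))
print("sR",blobs(s,*R,(270,260,310,300)),"\nsB",blobs(s,*B,(325,165,400,270)))
g=blobs(t,(85,0,90),(125,90,255),(270,130,350,280),100);print("disc",g)
for x in g:print(onz("top",x[0],.004).round(4))
E
```

```text
tR [] 
tB [([378.7, 210.8], [376, 207, 7, 9], 38), ([394.1, 217.9], [390, 214, 8, 8], 37)]
sR [([288.9, 284.8], [281, 278, 16, 14], 172)] 
sB [([378.8, 187.3], [375, 184, 9, 7], 39), ([367.1, 191.3], [363, 188, 9, 8], 49)]
disc []
```

View pics/t1.png

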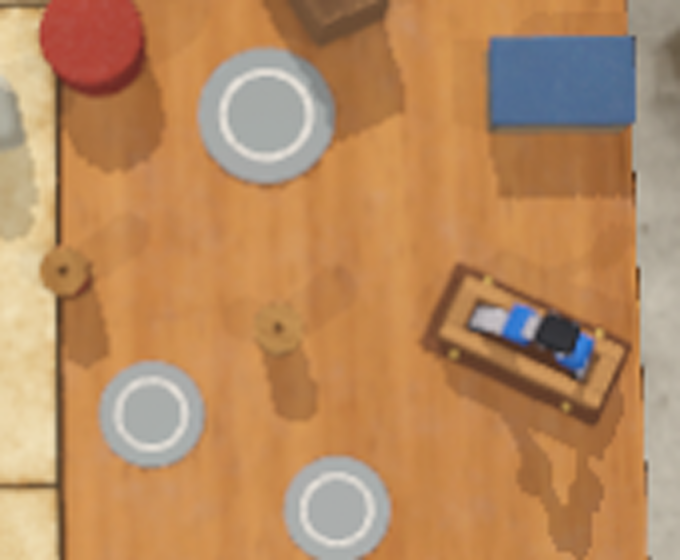

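View pics/s1.png

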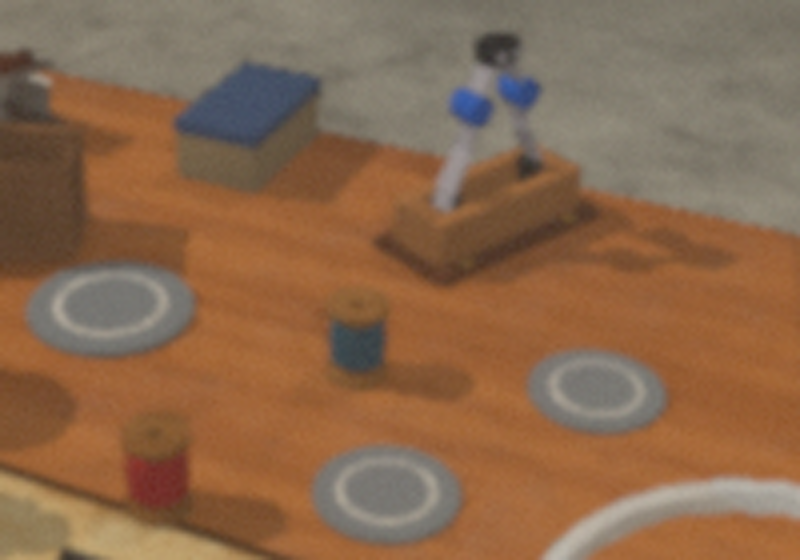

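The crops (4x, offset (250,130) in top) show the red reel's hole at (63,270), the blue's at (277,327), the largest disc's centre at (266,115), and the stand turned, with its long axis running from about (455,315) to (615,370). The tongs' rolls are at (520,325) and (575,350).

```bash
cat > m.py <<'E'
from h import *
f=lambda x,y,o=(250,130):((x+.5)/4-.5+o[0],(y+.5)/4-.5+o[1])
red=onz("top",f(63,270),.042);blue=onz("top",f(277,327),.042);disc=onz("top",f(266,115),.004)
print("red",red,"blue",blue,"disc",disc)
print("scene z0.042:",onz("scene",f(156,432,(250,165)),.042),onz("scene",f(358,303,(250,165)),.042),"disc",onz("scene",f(110,307,(250,165)),.004))
rl=tri([ray("top",(378.9,211)),ray("scene",(378.8-11.7,191.3))]);rr=tri([ray("top",(394.1,217.9)),ray("scene",(378.8,187.3))])
print("rolls",rl,rr)
c=np.array([onz("top",f(*p),.034) for p in((472,275),(440,338),(592,412),(629,347))]);print("block corners",c.round(4).tolist(),c.mean(0), [np.linalg.norm(c[i]-c[i-1]).round(4) for i in range(4)])
d=c[0]+c[1]-c[2]-c[3];print("yaw of slot y",np.arctan2(d[1],d[0]))
s=monitor.get_state();R=cv2.Rodrigues(s["tool_rot"])[0];print(s["position"],R.round(3).tolist())
E
python3 m.py
```

```text
red [0.51978683 0.11521598 0.042     ] blue [ 0.48152218 -0.01777936  0.042     ] disc [ 0.62285129 -0.01345008  0.004     ]
scene z0.042: [0.52072615 0.11441609 0.042     ] [ 0.48223534 -0.01976644  0.042     ] disc [ 0.62301587 -0.0120036   0.004     ]
rolls (array([ 0.47745294, -0.15986149,  0.08848257]), [np.float64(0.0007099705237176921), np.float64(0.0007099705237175808)]) (array([ 0.46156062, -0.19573297,  0.08570438]), [np.float64(0.0019111845023329372), np.float64(0.0019111845023328882)])
block corners [[0.5123, -0.1412, 0.034], [0.473, -0.1199, 0.034], [0.4246, -0.2141, 0.034], [0.4649, -0.239, 0.034]] [ 0.46870817 -0.17854713  0.034     ] [np.float64(0.1087), np.float64(0.0447), np.float64(0.1059), np.float64(0.0473)]
yaw of slot y 1.1078512346516103
[ 0.158624   -0.62982569  0.22155475] [[0.97, 0.244, -0.001], [0.244, -0.97, 0.002], [-0.0, -0.002, -1.0]]
```

Request:
{"op": "move_arm", "data": {
  "slide": [
    [4,-3.5,0],
    [8,-7,0],
    [12,-10.5,0],
    [16,-14,0],
    [20,-17.6,0],
    [24,-21.1,0],
    [28,-24.6,0],
    [32,-28.2,0],
    [36,-31.7,0],
    [39,-34.4,0],
    [40.5,-35.7,0],
    [41.1,-36.2,0],
    [41.1,-36.2,0],
    [41.1,-36.2,0]
  ],
  "roll": [0.06,0.13,0.2,0.27,0.34,0.41,0.48,0.55,0.62,0.67,0.7,0.7,0.7,0.7],
  "gripper": 8.7
}}

```text
time: 1.5
position: [0.4679, -0.1803, 0.2221]
tool_rot: [3.06, -0.708, -0.002]
ft_force: [0.0, 0.2, 0.8]
grip_width: 0.997
grip_force: 0.0
```

Run:
```python
from h import *
s=monitor.get_state();R=cv2.Rodrigues(s["tool_rot"])[0];print(s["position"],s["qd"].max() if hasattr(s["qd"],'max') else 0,R.round(3).tolist(),s["joint_positions"])
np.save("c.npy",cams.get_calibration("wrist"),allow_pickle=True)
c=cams.get_calibration("wrist");im=cams.get_image("wrist")[:,:,::-1].copy();cv2.imwrite("pics/w1.png",im)
print(proj("wrist",[[.469,-.178,.086],[.52,.115,.021],s["position"]],c))
print(blobs(im,(98,110,50),(125,255,255),(0,0,640,400),40))
```

```text
[ 0.4679379  -0.18032329  0.222142  ] 0.01673300799166582 [[0.898, -0.439, -0.001], [-0.439, -0.898, -0.001], [-0.001, 0.001, -1.0]] [ 0.79516726  0.02644399 -0.48594454  1.79588648  0.01367542  1.3233475
 -1.71945446]
[[319.39361465 193.03670483]
 [112.09387647 239.74146265]
 [321.76696695 246.52163657]]
[([271.6, 37.5], [222, 0, 99, 83], 4954), ([460.0, 17.7], [456, 14, 9, 8], 49), ([300.8, 190.9], [295, 182, 16, 21], 228), ([337.4, 190.9], [328, 182, 17, 21], 233)]
```

View pics/w1.png

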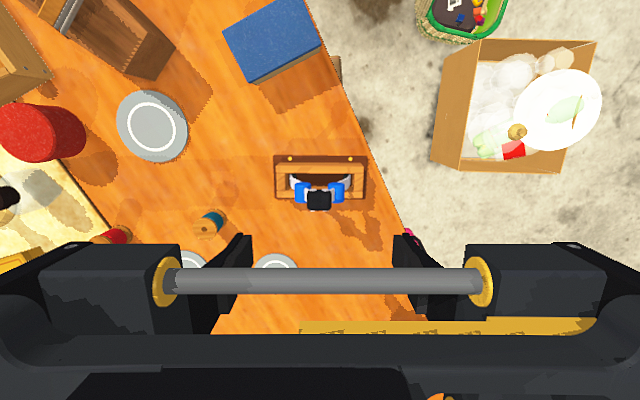

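The wrist view shows the stand level in the image, with the tongs' rolls at (301,191) and (337,191) in a horizontal line, so the yaw matches. The largest disc is at (152,125), the blue reel at (210,222) and the red reel at (115,236).

Run:
```python
from h import *
c=cams.get_calibration("wrist");R=cv2.Rodrigues(monitor.get_state()["tool_rot"])[0]
p=np.array(monitor.get_state()["position"])
q=onz("wrist",(319.3,192),.09,c);print(q,(R.T@(q-p)).round(4))
r=[onz("wrist",(u,192),.088,c) for u in(294.5,345)];print("span",np.linalg.norm(r[0]-r[1]),r)
# block top: long-side edges v at u=320 -> stand centre
im=cv2.imread("pics/w1.png");print(im[150:215,283].tolist()[::2])
cv2.imwrite("pics/w1c.png",cv2.resize(im[145:225,260:380],None,fx=6,fy=6,interpolation=cv2.INTER_CUBIC))
m=onz("wrist",(152,125),.004,c);print("disc",m)
```

```text
[ 0.4708142  -0.17934375  0.09      ] [ 0.0022 -0.0028  0.1322]
span 0.05444305709028204 [array([ 0.48214022, -0.15510511,  0.088     ]), array([ 0.45817109, -0.2039879 ,  0.088     ])]
[[61, 147, 238], [54, 134, 232], [44, 119, 216], [36, 67, 135], [32, 60, 118], [32, 62, 121], [43, 91, 160], [52, 124, 202], [67, 170, 245], [67, 168, 244], [72, 174, 246], [68, 162, 241], [69, 168, 247], [58, 134, 218], [63, 149, 234], [63, 153, 236], [60, 142, 230], [60, 146, 231], [63, 151, 235], [58, 138, 222], [53, 127, 209], [70, 168, 245], [65, 160, 240], [73, 178, 252], [33, 75, 145], [47, 146, 247], [48, 145, 243], [50, 146, 242], [46, 147, 243], [45, 150, 245], [48, 153, 245], [56, 153, 244], [59, 152, 244]]
disc [ 0.62601158 -0.01528947  0.004     ]
```

View pics/w1c.png

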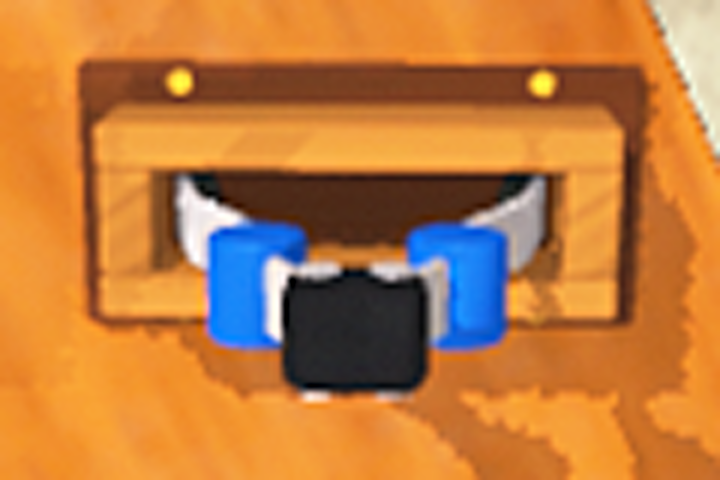

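Request:
{"op": "move_arm", "data": {
  "slide": [
    [0.1,-0.2,1],
    [0.15,-0.28,3],
    [0.15,-0.28,6],
    [0.15,-0.28,9],
    [0.15,-0.28,12],
    [0.15,-0.28,14],
    [0.15,-0.28,15],
    [0.15,-0.28,15.5],
    [0.15,-0.28,15.5],
    [0.15,-0.28,15.5]
  ],
  "roll": [0,0,0,0,0,0,0,0,0,0]
}}

```text
time: 2.55
position: [0.4722, -0.1775, 0.0685]
tool_rot: [3.061, -0.706, 0.003]
ft_force: [0.2, -0.5, -0.8]
grip_width: 1.002
grip_force: 0.0
```

Request:
{"op": "move_arm", "data": {
  "slide": [
    [0,0,0],
    [0,0,0],
    [0,0,0],
    [0,0,0],
    [0,0,0],
    [0,0,0],
    [0,0,0],
    [0,0,0]
  ],
  "roll": [0,0,0,0,0,0,0,0],
  "gripper": 5.0,
  "squeeze": 12
}}

```text
time: 3.35
position: [0.4719, -0.1765, 0.0677]
tool_rot: [-3.061, 0.705, -0.001]
ft_force: [0.1, 1.6, 2.4]
grip_width: 0.578
grip_force: 6.6
```

Request:
{"op": "move_arm", "data": {
  "slide": [
    [0,0,-0.3],
    [0,0,-1],
    [0,0,-2],
    [0,0,-3],
    [0,0,-4.5],
    [0,0,-6],
    [0,0,-7.5],
    [0,0,-9],
    [0,0,-9.7],
    [0,0,-10],
    [0,0,-10],
    [0,0,-10]
  ],
  "roll": [0,0,0,0,0,0,0,0,0,0,0,0]
}}

```text
time: 4.55
position: [0.471, -0.1769, 0.1669]
tool_rot: [-3.061, 0.706, 0.002]
ft_force: [-0.6, 1.0, -1.0]
grip_width: 0.576
grip_force: 3.8
```

```bash
cat > look.py <<'E'
from h import *
import sys
k=sys.argv[1];box=[int(x) for x in sys.argv[2:6]];f=int(sys.argv[6])
s=monitor.get_state();p=np.array(s["position"]);R=cv2.Rodrigues(s["tool_rot"])[0];print(s["time"],p,R.round(3).tolist(),s["grip_width"]*87,s["grip_force"],s["ft_force"])
w=cams.get_image("wrist")[:,:,::-1];a=cams.get_image("scene")[:,:,::-1]
u0,v0,u1,v1=box;a=cv2.resize(a[v0:v1,u0:u1],None,fx=f,fy=f,interpolation=cv2.INTER_CUBIC)
w=cv2.resize(w[100:300],(a.shape[1],a.shape[1]*200//640))
cv2.imwrite(f"pics/{k}.png",np.vstack([a,w]))
g=p-R[:,2]*.019
print("grip, mouth proj scene",proj("scene",[g,g-[0,0,.064]]).round(1).tolist())
E
python3 look.py l1 290 120 450 220 4
```

```text
4.55 [ 0.47099119 -0.17692019  0.1669392 ] [[0.899, -0.438, -0.001], [-0.438, -0.899, 0.0], [-0.001, 0.0, -1.0]] 50.15053184850455 3.7970805913209915 [-0.58888006  0.96503332 -1.02671706]
grip, mouth proj scene [[375.4, 147.3], [373.7, 175.0]]
```

View pics/l1.png

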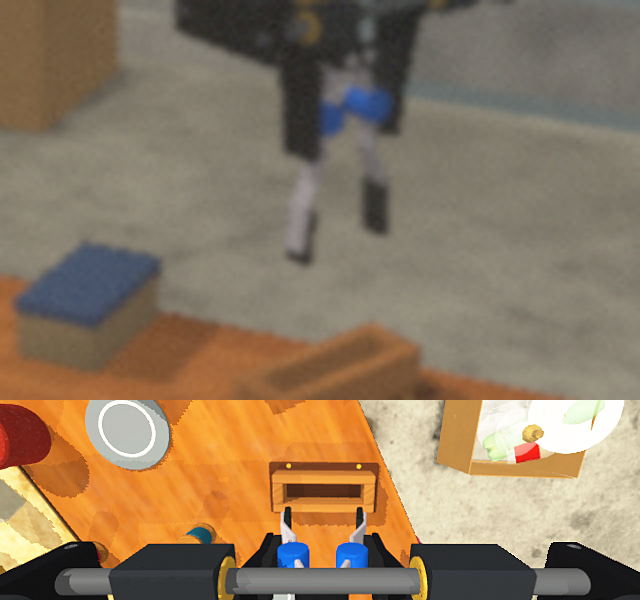

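The tongs hang upright in the gripper: the pads at crop (300,235) and (375,205) centre on the predicted mouth (335,220). The stand is empty. Next, hover over the red reel.

Request:
{"op": "move_arm", "data": {
  "slide": [
    [-0.2,-0.7,0],
    [-0.7,-2.4,0],
    [-1.5,-5.1,0],
    [-2.4,-8.1,0],
    [-3.3,-11.2,0],
    [-4.2,-14.2,0],
    [-5.1,-17.3,0],
    [-6,-20.3,0],
    [-6.9,-23.4,0],
    [-7.6,-25.8,0],
    [-8.1,-27.5,0],
    [-8.4,-28.4,0],
    [-8.4,-28.4,0],
    [-8.4,-28.4,0],
    [-8.4,-28.4,0]
  ],
  "roll": [-0.02,-0.06,-0.12,-0.18,-0.24,-0.3,-0.36,-0.42,-0.48,-0.53,-0.56,-0.58,-0.58,-0.58,-0.58]
}}

```text
time: 6.15
position: [0.5203, 0.1135, 0.1673]
tool_rot: [3.135, 0.195, -0.001]
ft_force: [0.8, -0.2, -0.0]
grip_width: 0.575
grip_force: 3.8
```

```bash
python3 look.py l2 240 200 340 300 4
python3 - <<'E'
from h import *
c=cams.get_calibration("wrist");im=cams.get_image("wrist")[:,:,::-1]
cv2.imwrite("pics/w2.png",cv2.resize(im[120:270,220:420],None,fx=4,fy=4,interpolation=cv2.INTER_CUBIC))
s=monitor.get_state();p=np.array(s["position"]);R=cv2.Rodrigues(s["tool_rot"])[0];g=p-.019*R[:,2]
print("crop px: reel top, mid, foot; mouth; tip outer bottom L/R")
X=[[.520,.115,.042],[.52,.115,.021],[.52,.115,0],g+R[:,2]*.064]+[g+R[:,2]*.080+sg*R[:,1]*.030 for sg in(1,-1)]
print(((proj("wrist",X,c)-[220,120])*4).round(0).tolist(), s["joint_positions"])
E
```

```text
6.15 [0.52029558 0.11347063 0.16732903] [[0.992, 0.124, -0.0], [0.124, -0.992, -0.001], [-0.001, 0.001, -1.0]] 50.054525137590865 3.800322711467743 [ 0.83744411 -0.18383186 -0.02541375]
grip, mouth proj scene [[285.6, 200.6], [287.2, 234.1]]
crop px: reel top, mid, foot; mouth; tip outer bottom L/R
[[404.0, 303.0], [404.0, 284.0], [404.0, 267.0], [409.0, 407.0], [553.0, 381.0], [265.0, 381.0]] [ 0.44768855  0.17338069 -0.77869449  1.792977    0.12959911  1.22753232
 -1.81333115]
```

View pics/w2.png

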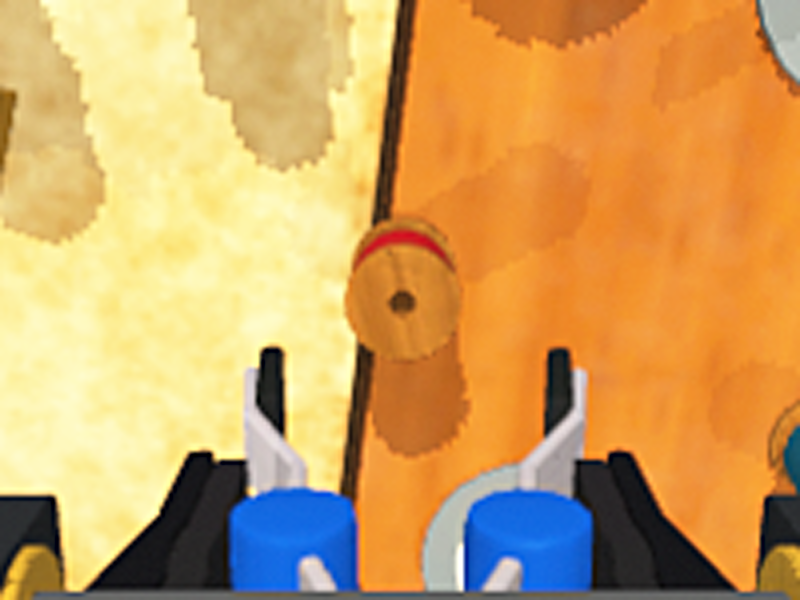

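The wrist crop shows the red reel's hole at (402,302), where predicted (404,303). The tips at (270,355) and (560,355) centre on 415, about 1.4 mm towards tool +y. I'll correct for that and go down.

Request:
{"op": "move_arm", "data": {
  "slide": [
    [0.05,-0.15,0.5],
    [0.1,-0.3,1.5],
    [0.1,-0.3,3],
    [0.1,-0.3,4.5],
    [0.1,-0.3,6],
    [0.1,-0.3,7.2],
    [0.1,-0.3,8.2],
    [0.1,-0.3,9],
    [0.1,-0.3,9.5],
    [0.1,-0.3,9.8],
    [0.1,-0.3,9.8],
    [0.1,-0.3,9.8],
    [0.1,-0.3,9.8]
  ],
  "roll": [0,0,0,0,0,0,0,0,0,0,0,0,0]
}}

```text
time: 7.6
position: [0.5213, 0.1182, 0.07]
tool_rot: [3.135, 0.199, 0.001]
ft_force: [0.7, 0.9, -0.8]
grip_width: 0.576
grip_force: 3.8
```

```bash
python3 look.py l3 230 215 350 305 5
```

```text
7.6 [0.52129789 0.1182227  0.07001431] [[0.992, 0.126, 0.001], [0.126, -0.992, -0.0], [0.001, 0.0, -1.0]] 50.07544823199513 3.797410950064659 [ 0.74100348  0.94967465 -0.83512376]
grip, mouth proj scene [[286.2, 251.8], [287.7, 281.3]]
```

View pics/l3.png

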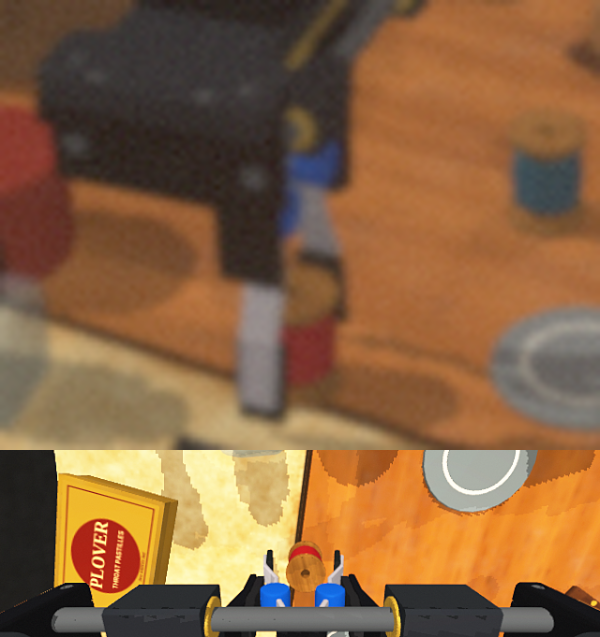

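Run:
```python
from h import *
c=cams.get_calibration("wrist");im=cams.get_image("wrist")[:,:,::-1]
cv2.imwrite("pics/w3.png",cv2.resize(im[120:270,240:400],None,fx=4,fy=4,interpolation=cv2.INTER_CUBIC))
s=monitor.get_state();p=np.array(s["position"]);R=cv2.Rodrigues(s["tool_rot"])[0];g=p-.019*R[:,2];print(p)
X=[[.520,.1152,.042],[p[0],p[1],.042]]+[g+R[:,2]*.064+sg*R[:,1]*.030+R[:,0]*.009 for sg in(1,-1)]
print(((proj("wrist",X,c)-[240,120])*4).round(0).tolist())
```

```text
[0.52111912 0.11818842 0.0698509 ]
[[346.0, 448.0], [330.0, 440.0], [486.0, 364.0], [174.0, 364.0]]
```

View pics/w3.png

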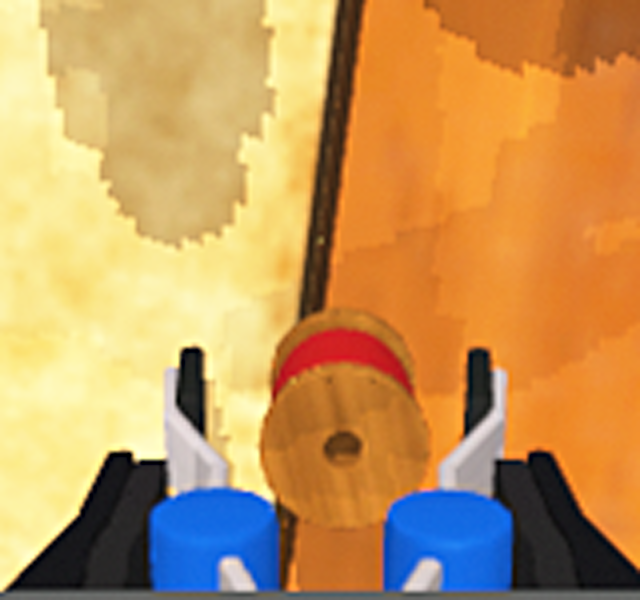

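The wrist crop shows the reel's hole at (343,447) and the tips centred on 336, about 1.3 mm off. I'll trim that, then close.

Request:
{"op": "move_arm", "data": {
  "slide": [
    [-0.05,0.06,0.1],
    [-0.1,0.12,0.25],
    [-0.1,0.12,0.25],
    [-0.1,0.12,0.25],
    [-0.1,0.12,0.25]
  ],
  "roll": [0,0,0,0,0]
}}

```text
time: 8.25
position: [0.5201, 0.1169, 0.067]
tool_rot: [3.135, 0.199, 0.0]
ft_force: [-0.4, 0.4, -1.3]
grip_width: 0.574
grip_force: 3.8
```

Request:
{"op": "move_arm", "data": {
  "slide": [
    [0,0,0],
    [0,0,0],
    [0,0,0],
    [0,0,0],
    [0,0,0]
  ],
  "roll": [0,0,0,0,0],
  "gripper": 4.6,
  "squeeze": 15
}}

```text
time: 8.75
position: [0.5201, 0.1169, 0.067]
tool_rot: [3.135, 0.199, 0.0]
ft_force: [0.4, 0.5, -0.4]
grip_width: 0.532
grip_force: 5.2
```

Request:
{"op": "move_arm", "data": {
  "slide": [
    [0,0,0],
    [0,0,0],
    [0,0,0],
    [0,0,0],
    [0,0,0],
    [0,0,0],
    [0,0,0],
    [0,0,0]
  ],
  "roll": [0,0,0,0,0,0,0,0],
  "gripper": 3.8,
  "squeeze": 22
}}

```text
time: 9.55
position: [0.52, 0.1168, 0.067]
tool_rot: [3.135, 0.199, -0.0]
ft_force: [-0.7, 0.4, -1.5]
grip_width: 0.484
grip_force: 22.0
```

```bash
python3 look.py l4 230 215 350 305 5;python3 - <<'E'
from h import *
im=cv2.imread("pics/l4.png");w=cams.get_image("wrist")[:,:,::-1];w=cv2.resize(w[180:270,260:380],(600,450),interpolation=cv2.INTER_CUBIC)
cv2.imwrite("pics/l4b.png",np.hstack([cv2.resize(im[:450],(400,300)),cv2.resize(w,(400,300))]))
E
```

```text
9.55 [0.52003706 0.11684579 0.06700443] [[0.992, 0.126, -0.0], [0.126, -0.992, -0.0], [-0.0, 0.0, -1.0]] 42.13322330804565 22.001401036977768 [-0.70147628  0.42388794 -1.46807096]
grip, mouth proj scene [[287.3, 253.0], [288.7, 282.4]]
```

View pics/l4b.png

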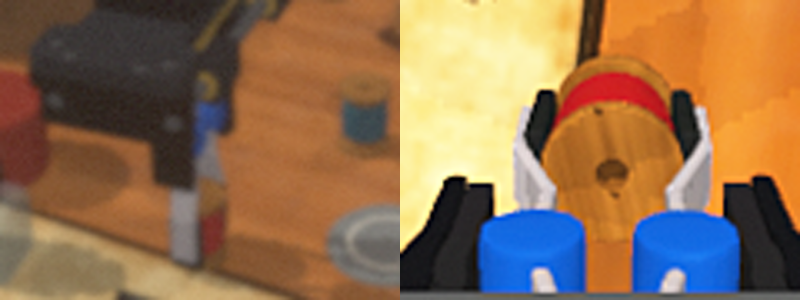

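The pads are closed on both sides of the upright reel, with the wrist crop showing them flanking the flange at (540,125) and (685,120). Now lift.

Request:
{"op": "move_arm", "data": {
  "slide": [
    [0,0,-0.1],
    [0,0,-0.4],
    [0,0,-0.9],
    [0,0,-1.6],
    [0,0,-2.6],
    [0,0,-3.8],
    [0,0,-5.2],
    [0,0,-6.7],
    [0,0,-8.2],
    [0,0,-9.7],
    [0,0,-11],
    [0,0,-12],
    [0,0,-12.7],
    [0,0,-13.2],
    [0,0,-13.5],
    [0,0,-13.5],
    [0,0,-13.5]
  ],
  "roll": [0,0,0,0,0,0,0,0,0,0,0,0,0,0,0,0,0]
}}

```text
time: 11.4
position: [0.5198, 0.1168, 0.2015]
tool_rot: [3.135, 0.199, -0.001]
ft_force: [0.7, -0.4, -1.4]
grip_width: 0.484
grip_force: 22.0
```

Request:
{"op": "move_arm", "data": {
  "slide": [
    [0.1,0.15,0],
    [0.3,0.5,0],
    [0.7,1.1,0],
    [1.3,2.1,0],
    [2.1,3.4,0],
    [3,4.9,0],
    [4,6.5,0],
    [5,8.2,0],
    [5.9,9.6,0],
    [6.8,11.1,0],
    [7.5,12.3,0],
    [8,13.1,0],
    [8.4,13.7,0],
    [8.6,14,0],
    [8.6,14,0],
    [8.6,14,0],
    [8.6,14,0],
    [8.6,14,0]
  ],
  "roll": [0,0,0,0,0,0,0,0,0,0,0,0,0,0,0,0,0,0]
}}

```text
time: 13.2
position: [0.6229, -0.0106, 0.2022]
tool_rot: [3.135, 0.2, 0.0]
ft_force: [0.1, 0.5, -1.3]
grip_width: 0.483
grip_force: 22.0
```

```bash
python3 look.py l5 225 165 375 265 4;python3 - <<'E'
from h import *
im=cv2.imread("pics/l5.png");cw=cams.get_calibration("wrist");w0=cams.get_image("wrist")[:,:,::-1].copy();w=cv2.resize(w0[120:270,230:430],(600,450),interpolation=cv2.INTER_CUBIC)
cv2.imwrite("pics/l5b.png",np.hstack([cv2.resize(im[:400],(480,320)),cv2.resize(w,(320,320))]))
s=cams.get_image("scene")[:,:,::-1].copy();t=cams.get_image("top")[:,:,::-1].copy()
R=((0,150,60),(8,255,255))
print("s red",blobs(s,*R,(225,180,375,300),15),"w red",blobs(w0,*R,(230,120,430,270),20))
p=np.array(monitor.get_state()["position"]);m=p+[0,-.0012,.019-.064]
print("expected reel mid",m,proj("scene",[m]),proj("wrist",[m,m+[0,0,.021],[.623,-.0132,.004]],cw), monitor.get_state()["grip_width"]*87)
# disc ellipse in the wrist view
print(blobs(w0,(0,0,120),(180,60,255),(200,60,460,230),150))
E
```

```text
13.2 [ 0.62288808 -0.01060821  0.2022132 ] [[0.992, 0.127, 0.0], [0.127, -0.992, -0.0], [0.0, 0.0, -1.0]] 42.045641154698096 22.00144411996007 [ 0.14822487  0.50295031 -1.29599496]
grip, mouth proj scene [[270.9, 145.7], [272.8, 176.4]]
s red [([233.9, 250.7], [225, 236, 20, 34], 489)] w red [([245.9, 139.8], [230, 120, 37, 46], 1419), ([323.9, 208.3], [305, 202, 38, 17], 270)]
expected reel mid [ 0.62303889 -0.01227889  0.15707819] [[273.17291441 176.15554036]] [[324.30523758 221.94056817]
 [324.55761931 232.1375658 ]
 [324.00184114 181.45663499]] 41.729246007780304
[([383.8, 108.4], [360, 99, 48, 20], 318), ([324.3, 175.9], [290, 146, 69, 61], 3205)]
```

View pics/l5b.png

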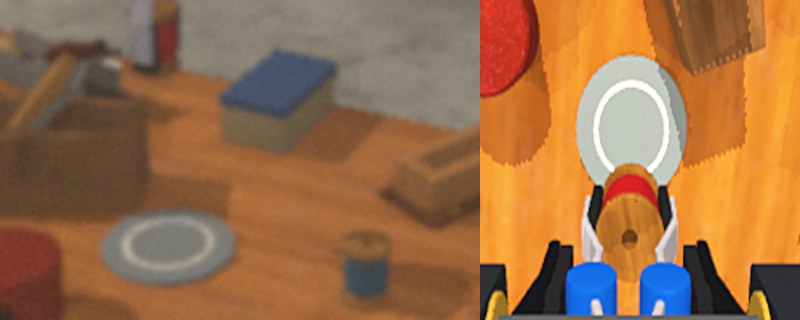

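The reel is held upright in the tongs, with its hole at about (629,237) in the wrist crop, in line with the disc at (630,125). The blue reel, tin and box are where they stood. I'll check the disc's far edge against the prediction, then hand in.

Run:
```python
from h import *
a=np.linspace(0,6.28,200);P=np.c_[.623+.045*np.cos(a),-.0132+.045*np.sin(a),0*a+.004]
e=proj("wrist",P);print(e.min(0),e.max(0))
s=monitor.get_state();print(s["time"],s["position"],s["grip_force"])
ok=abs(e[:,1].min()-146)<4 and abs(e[:,0].min()-290)<4
from bench import workorder
if ok: print(workorder.close_job())
```

```text
[289.0909645  146.18384045] [358.58829127 214.4324571 ]
13.45 [ 0.62303889 -0.01107889  0.20207819] 22.001492455601692
the job is handed in; nothing more can be done
None
```

The job is handed in: the tongs hold the red reel upright and still over the middle of the largest grey disc, its foot about 13.6 cm above the table; the blue reel, tin and box looked unmoved in the last picture, and I did not recheck the ink bottle.

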